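Check a brake lever stops short of its bar

ROBOT

A 6-joint arm with a two-finger parallel gripper is mounted at the origin on the work surface. World frame = base frame: x ahead of the robot, y to its left, z up, the work surface at z = 0. Lengths are in mm, angles in rad, forces in N, time in s.
With the tool pointing down it reaches from about 325 to 900 mm from the base axis. Payload 3.5 kg.
Tool frame: the origin (TCP) lies on the centre line of the jaws, within the pads' length; the fingertips stand 25 mm ahead of it and the grasp point (between the pads) lies 6 mm ahead of it; z points along the fingers, x is the direction in which the jaws open and shut, and the axes are right-handed (so a half turn about z gives the same grasp; the last joint's range is limited). The gripper opens to 85 mm and grips with 20 to 120 N. Pads are 22 mm wide; open, the fingers measure 114 mm over their backs; the gripper's body (76 mm by 85 mm) begins 54 mm behind the grasp point. The pads swing forward as they close: fully open they stand 13 mm farther back than shut.
Start: joints at [1.157, 0.276, -0.026, 1.268, 0, 1.467], TCP at [191.144, 595.051, 256.313] pointing down, gripper open.
Joint ranges: [-3.12, 3.12], [-0.85, 1.88], [-1.08, 1.24], [-1.95, 2.15], [-1.57, 1.53], [-3.14, 3.14]. Speed limits (rad/s): [2.57, 2.57, 3.14, 3.14, 3.14, 3.14].

INTERFACE

Orientations are given as a unit quaternion [w, x, y, z].
In Python, from cell import robot gives the robot as it stands. Calls block until the motion is done:
- robot.move_pose(position, orientation): joint-space move of the TCP to a pose.
- robot.servo_line(position, attitude=None, feed=150, f_stop=None): straight line of the TCP; attitude=None keeps the orientation; feed is the mean speed in mm/s. With f_stop (N) it stops when the force on the tool has changed by that much, and returns True; else False.
- robot.movej(angles): joint-space move.
- robot.gripper_to(opening, grasp_force=None): opening from 0.0 (shut) to 1.0 (fully open); grasp_force is the grip in N (None keeps the last); returns when the fingers have stopped.
- robot.hold(seconds).
- robot.ik(position, orientation): joint angles nearest the present ones, or None.
- robot.sense(): the state.
- robot.camera(name): name is "side" or "top"; returns a dict with "frame" (384x512x3 uint8, red, green, blue), "fx", "fy", "cx", "cy" (pixels), "k1" (the pictures are not rectified: a ray, as slopes to the right and down, at radius r is drawn at 1 + k1 r^2 times it, then the intrinsics apply), "rvec" (rotation vector, rad) and "tvec" (3), from world to camera coordinates, as OpenCV has them. Camera axes: x right, y down, z forward; pixel columns grow to the right and rows downward; lengths in mm; the calibration is good to about 2 mm. A picture is of the moment at which its call begins. There is no depth.
A pose or a line that the arm cannot do raises robot.MotionError and nothing moves.
- robot.sign_off(): hands the job in, once; it reports no verdict.
Trained networks look in the newest picture that a camera, given by its name, has taken for a name from the list of things; names that differ only in an ending like _2 or _b are one class to them, and where a whole thing is asked for, a point or a joint stands for the part that bears it (a point fixed in the world has none). Each returns a list of dicts, best first, with "score" (0 to 1); they miss things now and then, are a little off and sometimes report something else, mostly with a low value. They report only what shows in the picture. A call takes as long as a camera call.
- robot.spot_in(name, camera): "box" ([centre column, centre row, width, height] in pixels, round what is visible of it).
- robot.outline_of(name, camera): "region" (384x512 bool, what is visible of it) and "box" ([centre column, centre row, width, height] in pixels, round what is visible of it).
The state is a dict: "time_s": time; "joints": joint angles; "joint_velocities": joint speeds; "effort": joint torques, N m; "tcp_pos": TCP position; "ee_rot": TCP orientation; "wrist_force": force on the tool from outside, world axes, zero at the start; "ft_torque": the same for the moment, N m; "grip_width": opening from 0.0 (shut) to 1.0 (fully open).
Only numpy, scipy, OpenCV 4.12 (cv2) and the standard library are available. Lean on these libraries where they do the work, as an engineer would, in place of code of your own. Each camera call takes 0.05 s, during which the arm holds its last target.

TASK

Check the trolley brake: with the outside of the fingers, without gripping anything, press the red hand lever in towards its bar until it stops, let it spring right back out, then press it in to its stop again. Finish while still holding the red lever in against its stop, so that I can measure the gap left to the bar. Do not force it or take hold of the lever or the bar, and leave the blue lever and the things lying about alone.

Things in the scene. Friction and masses are not known exactly. Their poses are not given: they have to be found in the camera images.
- red_stand: Fixed stand with a trolley handle and RED lever, at the left or right place, yaw within 0.45. Origin: middle of the base plate's handle line, on the table; z up. Plate 130 x 230 x 12 mm. Level bar along y, axis at x = 0, 140 mm up, y -112 to 115, carried by one post at y = -90 (40 x 34, clamp top 158 mm up). Lever on the bar's -x side at bar height; its pivot at x = -34, y = -60; free end to +y.
- red_grip: Black rubber grip on the red stand's bar, 29 mm diameter (ribs 31), 135 mm long. Origin: on the bar axis at its end nearer the pivot (stand y = -20 mm); it runs to +y. Not to be taken hold of.
- red_lever (a joint): Red lever angle, rad: 0 = fully out (sprung), grows as it is pressed towards the bar (stand +x; clockwise from above); hard stop at 0.28 (gives about 0.02 more under a strong push), still 15 mm short of the grip at the tip, more elsewhere. At the pad the spring takes 2.5 N to start, 7 N at the stop; beyond that the force rises steeply. Springs back by itself.
- red_pad (a point): Where to press: outer face (away from the bar) of the red lever's finger part, 140 mm above the table; x = -50.5, y = 112 mm from the pivot in the lever's frame. At rest at stand x = -84.5, y = 52; at the stop x = -51.5, y = 61.6 mm. Its frame is the lever's: parallel to the stand's at joint 0, turning with the lever.
- red_blade: The red lever: bent bar 10 mm thick, 18 mm high (131 to 149 mm above the table), centre line in its frame (mm): (0,0), (-22,30), (-43,80), (-48,145), 20 mm ball at the end. Origin: on the pivot, 140 mm above the table; axes parallel to the stand's at joint 0, turning with the lever.
- red_back: Black strip 4 mm thick, 12 mm high on the red lever's inner face (towards the bar), from y = 30 to 145 mm of the lever's frame. No finger may push on it. Origin and frame as red_blade.
- blue_stand: The same stand with the other handle, whose lever is BLUE: all sizes as for the red stand. To be left alone.
- blue_lever (a joint): Angle of the blue lever, rad: 0 = fully out. Must stay out.
- pot: Small terracotta-coloured pot, 72 mm across, 62 mm high, origin centre of underside. Loose; leave alone.
- wrench: Steel wrench lying flat along its x, under 200 mm long. Loose; leave alone.
- screwdriver: Screwdriver with a yellow handle lying along its x, about 200 mm long. Loose; leave alone.
- tub: Clear tub with white lid, 96 mm across, 75 mm high, origin centre of underside. Loose; leave alone.
- spray: White bottle with green cap, 52 mm across, 150 mm high, origin centre of underside. Loose; leave alone.
- tray: Black open tray 80 x 150 x 50 mm, origin centre of underside. Loose; leave alone.
- pebble: Pale round stone, 56 mm across, 28 mm high, origin centre of underside. Loose; leave alone.

How it is judged:
By the outcome, as a careful person would: the job done as asked, in the order asked, and still so for the second after the job is handed in, while the arm keeps its last pose, push and grip.
It also fails if it takes over 51 s, if anything falls off the work surface, if the arm or the gripper's body presses on something with over 40 N, if the wrist force passes 120 N, or if a joint passes its speed limit or range.

## Working session

There is one attempt and no reset: what is moved stays moved. The work goes in short steps, each a Python script; the robot and the scene stay as the last script left them, time stands still between calls to the robot, and variables do not carry over. Pictures are saved under pics/ and viewed, and the job is handed in when it is done.

```bash
ls; mkdir -p pics; python3 - <<'E'
from cell import robot
import cv2
s=robot.sense();print(s)
for c in("side","top"):
    d=robot.camera(c);cv2.imwrite(f"pics/{c}0.png",cv2.cvtColor(d["frame"],cv2.COLOR_RGB2BGR))
    print({k:v for k,v in d.items() if k!="frame"})
    for n in("red_stand","red_lever","red_grip","red_pad","blue_stand","blue_lever","pot","wrench","screwdriver","tub","spray","tray","pebble"):
        print(n,[(round(r["score"],2),[round(float(x)) for x in r["box"]]) for r in robot.spot_in(n,c)][:3])
E
```

```text
pics
{'time_s': 0.0, 'joints': array([ 1.15663738e+00,  2.77160565e-01, -2.78853251e-02,  1.26798238e+00,
       -3.76511198e-07,  1.46740210e+00]), 'joint_velocities': array([ 0.00052209,  0.00174138,  0.0020729 , -0.00163359,  0.00180178,
        0.00050655]), 'effort': array([-6.29701608e-04, -4.45506907e+01,  2.95202136e+01,  1.63047173e-02,
       -1.34334200e-04,  4.51546043e-06]), 'tcp_pos': array([190.83300542, 594.40106247, 255.14041411]), 'ee_rot': array([ 5.61066383e-04,  8.08017694e-01,  5.89157162e-01, -9.64672267e-04]), 'wrist_force': array([-0.20549442,  0.65825331,  0.42128917]), 'ft_torque': array([ 0.00741198, -0.01517883, -0.00085703]), 'grip_width': 0.9998171573839575}
{'fx': 359.5646240815686, 'fy': 359.5646240815686, 'cx': 248.88924979040442, 'cy': 189.2183769023621, 'k1': -0.09075632665728656, 'rvec': array([ 0.28273299, -2.75732918,  1.27824501]), 'tvec': array([ 573.82412608,  101.26473432, 1011.83779838])}
red_stand [(0.7, [238, 221, 74, 112])]
red_lever [(0.59, [266, 211, 17, 51])]
red_grip [(0.69, [238, 218, 24, 49])]
red_pad [(0.8, [269, 209, 13, 54])]
bl
[... 608 characters left out ...]
rray([ 2.14619514, -2.14991065,  0.15224111]), 'tvec': array([  85.09271147,  587.83135249, 1223.28456095])}
red_stand [(0.61, [224, 204, 82, 55]), (0.59, [360, 274, 29, 55])]
red_lever [(0.8, [220, 221, 63, 22])]
red_grip [(0.56, [205, 198, 48, 15]), (0.17, [292, 257, 23, 26])]
red_pad [(0.63, [361, 275, 30, 60]), (0.54, [219, 220, 63, 26]), (0.39, [213, 275, 26, 51])]
blue_stand [(0.69, [347, 200, 90, 70])]
blue_lever [(0.79, [359, 217, 51, 43])]
pot [(0.96, [292, 257, 27, 27])]
wrench [(0.61, [212, 278, 27, 56])]
screwdriver [(0.88, [360, 274, 28, 60])]
tub [(0.95, [286, 136, 32, 40])]
spray [(0.86, [222, 136, 21, 23])]
tray [(0.81, [337, 135, 54, 32])]
pebble [(0.48, [156, 244, 16, 19])]
```

```bash
python3 - <<'E'
import cv2
a=cv2.imread("pics/side0.png");b=cv2.imread("pics/top0.png")
cv2.imwrite("pics/side0c.png",cv2.resize(a[90:350,130:400],None,fx=2.2,fy=2.2,interpolation=2))
cv2.imwrite("pics/top0c.png",cv2.resize(b[110:310,140:410],None,fx=2.9,fy=2.9,interpolation=2))
E
```

```text
(no output)
```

View pics/side0c.png

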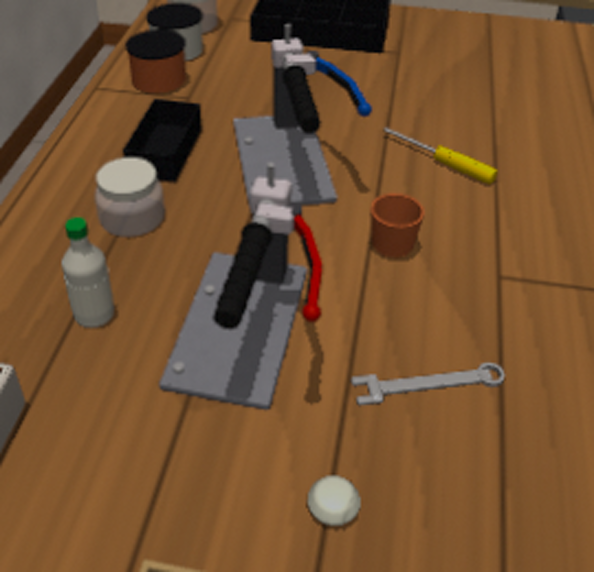

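View pics/top0c.png

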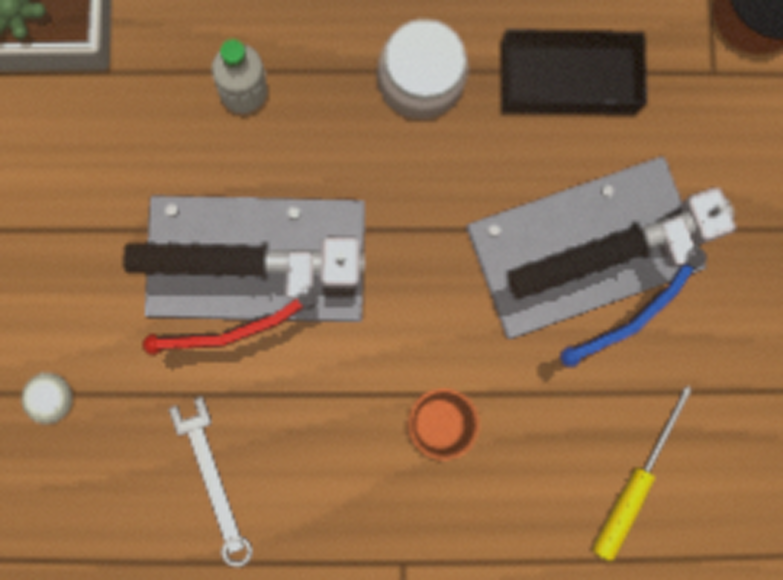

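The top view shows the red stand at crop (255,258), with the bar pointing left and the lever ball at (152,345). The side view shows the ball at (312,312). The wrench, at (190,410), is below the lever tip, and the pot is at (443,425). I'll fit the stand pose from both cameras.

```bash
cat > h.py <<'E'
import numpy as np, cv2
from scipy.spatial.transform import Rotation as R
def proj(d,P):
    P=np.asarray(P,float).reshape(-1,3)
    return cv2.projectPoints(P,np.array(d["rvec"]),np.array(d["tvec"]),np.array([[d["fx"],0,d["cx"]],[0,d["fy"],d["cy"]],[0,0,1.]]),np.array([d["k1"],0,0,0,0]))[0].reshape(-1,2)
def ground(d,uv,z):
    K=np.array([[d["fx"],0,d["cx"]],[0,d["fy"],d["cy"]],[0,0,1.]])
    n=cv2.undistortPoints(np.array(uv,float).reshape(-1,1,2),K,np.array([d["k1"],0,0,0,0])).reshape(-1,2)
    Rm=R.from_rotvec(d["rvec"]).as_matrix();c=-Rm.T@d["tvec"]
    r=(Rm.T@np.c_[n,np.ones(len(n))].T).T
    return c+r*((z-c[2])/r[:,2])[:,None]
E
python3 - <<'E'
from cell import robot
from h import *
from scipy.optimize import least_squares
T=robot.camera("top");mt=robot.outline_of("red_lever","top");gt=robot.outline_of("red_grip","top")
S=robot.camera("side");ms=robot.outline_of("red_lever","side");gs=robot.outline_of("red_grip","side")
for m in(mt,gt,ms,gs): print([(round(r["score"],2),r["region"].sum(),np.round(r["box"])) for r in m])
t=lambda u,v:(u/2.9+140,v/2.9+110); s=lambda u,v:(u/2.2+130,v/2.2+90)
pts=[(T,t(152,345),(-34-48,-60+145,140)),(T,t(126,257),(0,115,140)),(T,t(267,261),(0,-20,140)),(T,t(300,305),(-34-10,-60+14,140)),
(S,s(312,312),(-82,85,140)),(S,s(229,313),(0,115,140)),(S,s(258,232),(0,-20,140))]
pl=[(T,t(149,197),115,12),(T,t(365,200),-115,12),(T,t(363,321),-115,12),(T,t(146,317),115,12)]
def W(p,q):
    q=np.atleast_2d(np.array(q,float));c,s_=np.cos(p[2]),np.sin(p[2])
    return np.c_[p[0]+c*q[:,0]-s_*q[:,1],p[1]+s_*q[:,0]+c*q[:,1],q[:,2]]
def res(p):
    r=[ (proj(d,W(p,q))[0]-uv) for d,uv,q in pts]
    xs=[p[3],p[3],p[3]-130,p[3]-130]
    r+=[ (proj(d,W(p,(x,y,z)))[0]-uv) for (d,uv,y,z),x in zip(pl,xs)]
    return np.ravel(r)
o=least_squares(res,[600,100,0,65],x_scale=[100,100,.1,100],loss="soft_l1");print(o.x);print(np.round(res(o.x).reshape(-1,2),1))
print("plate corners",ground(T,[a[1] for a in pl],12).round(0).tolist())
p=o.x
np.save("stand.npy",p[:3])
# overlay check + red colour pixels of lever
poly=np.array([(0,0),(-22,30),(-43,80),(-48,145)],float)
L=[(-34+a,-60+b,140) for a,b in poly]
for d,n in((T,"top"),(S,"side")):
    im=cv2.cvtColor(d["frame"],cv2.COLOR_RGB2BGR);im=cv2.resize(im,None,fx=4,fy=4,interpolation=2)
    f=lambda q:np.int32(proj(d,W(p,q))*4+1.5)
    cv2.polylines(im,[f(L)],False,(255,255,0),1)
    cv2.polylines(im,[f([(0,-20,140),(0,115,140)])],False,(0,255,255),1)
    x=p[3];cv2.polylines(im,[f([(x,115,12),(x,-115,12),(x-130,-115,12),(x-130,115,12)])],True,(0,255,0),1)
    c=f([(0,0,100)])[0];cv2.imwrite(f"pics/ov_{n}.png",im[max(0,c[1]-280):c[1]+280,max(0,c[0]-300):c[0]+300])
print("pot",ground(T,[(292,257)],40),"wrench open end",ground(T,[t(190,405)],5),"blue ball",ground(T,[t(570,357)],140),"spray cap",ground(T,[t(232,50)],150))
E
```

```text
[(0.58, np.int64(319), array([219., 223.,  63.,  23.]))]
[(0.8, np.int64(527), array([207., 198.,  48.,  14.])), (0.3, np.int64(236), array([157., 246.,  16.,  19.]))]
[(0.91, np.int64(359), array([267., 211.,  14.,  53.])), (0.3, np.int64(911), array([188., 179.,  35.,  36.]))]
[(0.67, np.int64(645), array([239., 215.,  26.,  48.]))]
[ 5.60080973e+02  1.64913112e+02 -1.93097534e-02  8.34149999e+01]
[[ 0.8 -0.2]
 [ 0.1  0.3]
 [ 0.1 -0.2]
 [-2.2  0.7]
 [ 0.3 -2.1]
 [-0.5  1.1]
 [-0.  -0.8]
 [ 0.1 -0.3]
 [-0.1 -0.1]
 [ 0.   0.2]
 [-0.5  0.2]]
plate corners [[645.0, 279.0, 12.0], [641.0, 48.0, 12.0], [512.0, 51.0, 12.0], [516.0, 279.0, 12.0]]
pot [[401.98398194 -27.1217052   40.        ]] wrench open end [[424.31020376 232.50402655   5.        ]] blue ball [[ 466.83490445 -141.71609277  140.        ]] spray cap [[764.25188161 180.09054751 150.        ]]
```

View pics/ov_top.png

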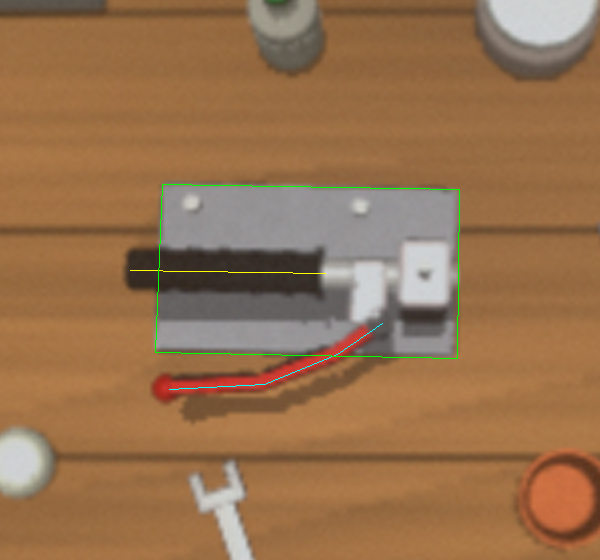

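View pics/ov_side.png

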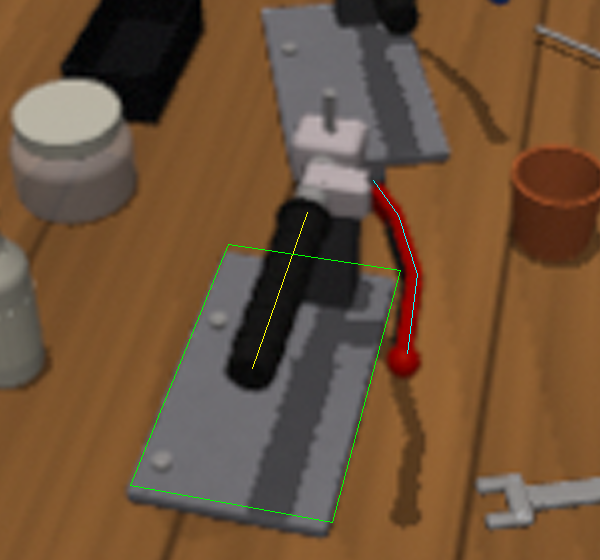

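The overlay agrees to about 2 mm: red stand at (560,165), yaw −0.02. Next I'll shut the gripper, go above the standoff point and descend.

```bash
cat >> h.py <<'E'
p=np.load("stand.npy")
def pose(q,gap,flip=0):
    """TCP pose with finger back 'gap' mm off the pad, lever at angle q"""
    a=p[2]-q; Rz=lambda t:np.array([[np.cos(t),-np.sin(t)],[np.sin(t),np.cos(t)]])
    piv=p[:2]+Rz(p[2])@[-34,-60]
    pad=piv+Rz(a)@[-50.5,112]
    th=a+np.arctan2(5,65); n=np.array([np.cos(th),np.sin(th)])
    xy=pad-n*(14.5+gap)
    th+=np.pi*flip; X=np.array([np.cos(th),np.sin(th),0]);Z=np.array([0,0,-1.]);Y=np.cross(Z,X)
    o=R.from_matrix(np.c_[X,Y,Z]).as_quat()
    return [xy[0],xy[1],142.],[o[3],o[0],o[1],o[2]]
E
python3 - <<'E'
from cell import robot
from h import *
for f in(0,1):
    for q,g in((0,25),(0.28,0)):
        P,o=pose(q,g,f);print(f,np.round(P),robot.ik(P,o))
f=min((0,1),key=lambda f:abs(robot.ik(*pose(0.28,0,f))[5]))
print("flip",f);np.save("flip.npy",f)
robot.gripper_to(0.0,20)
P,o=pose(0,25,f);P2=list(P);P2[2]=262
robot.move_pose(P2,o)
robot.servo_line(P,feed=120)
s=robot.sense();print(s["time_s"],s["tcp_pos"],P,s["wrist_force"],s["grip_width"])
for c in("side","top"):
    d=robot.camera(c);im=cv2.resize(cv2.cvtColor(d["frame"],cv2.COLOR_RGB2BGR),None,fx=4,fy=4,interpolation=2)
    c0=np.int32(proj(d,[P])[0]*4);cv2.imwrite(f"pics/ap_{c}.png",im[max(0,c0[1]-250):c0[1]+250,max(0,c0[0]-300):c0[0]+300])
E
```

```text
0 [437. 216. 142.] [ 0.326767    0.12742168 -0.46829671  0.97507793  0.          1.84010119]
0 [496. 231. 142.] [ 0.31741321  0.22647988 -0.34631164  0.99800482  0.          2.1107474 ]
1 [437. 216. 142.] [ 0.326767    0.12742168 -0.46829671  0.97507793  0.         -1.30149146]
1 [496. 231. 142.] [ 0.31741321  0.22647988 -0.34631164  0.99800482  0.         -1.03084525]
flip 1
5.9667 [437.87156909 216.52596851 142.78685915] [np.float64(437.1659653640485), np.float64(216.2664852384138), 142.0] [-0.37172758 -0.05609612  0.66979086] 0.001112270863072165
```

View pics/ap_top.png

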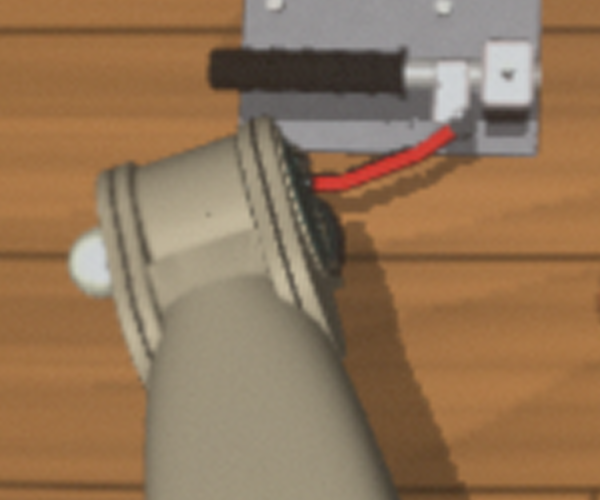

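View pics/ap_side.png

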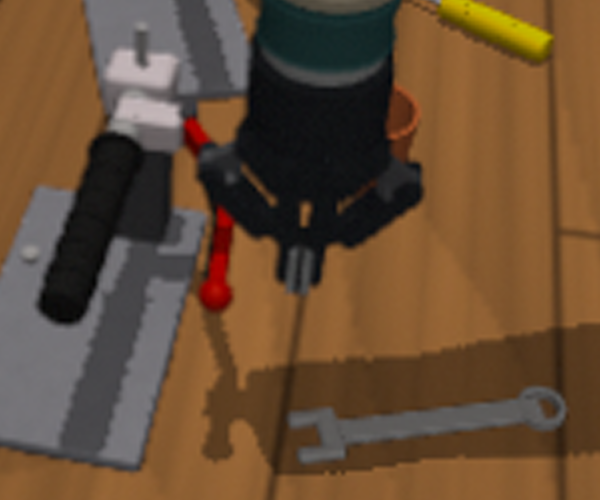

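The side view shows the linkages flaring outward above the straight fingertip piece, at (210,160) on the bar side. I'll overlay heights on the tool before choosing the press height.

```bash
python3 - <<'E'
from cell import robot
from h import *
d=robot.camera("side");s=robot.sense();t=s["tcp_pos"];w,x,y,z=s["ee_rot"];M=R.from_quat([x,y,z,w]).as_matrix()
im=cv2.cvtColor(d["frame"],cv2.COLOR_RGB2BGR);k=8;im=cv2.resize(im,None,fx=k,fy=k,interpolation=2)
c0=np.int32(proj(d,[t])[0]*k)
for h in(25,15,5,-5,-15,-25,-35,-45,-60):
    # tool x -60..60 at tool y=+-11 whichever nearer camera (+y world)
    yy=11 if (M@[0,1,0])[1]>0 else -11
    L=np.array([[a,yy,h] for a in(-60,-45,-30,-15,0,15,30,45,60)])@M.T+t
    q=np.int32(proj(d,L)*k);
    cv2.polylines(im,[q],False,(0,255,0) if h!=-5 else (0,255,255),1)
    for a in q: cv2.circle(im,tuple(map(int,a)),2,(0,0,255),-1)
    cv2.putText(im,f"z{t[2]-h:.0f}",tuple(map(int,q[0]+[5,0])),0,.5,(255,255,255),1)
cv2.imwrite("pics/hov.png",im[c0[1]-400:c0[1]+200,c0[0]-400:c0[0]+400])
E
```

```text
(no output)
```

View pics/hov.png

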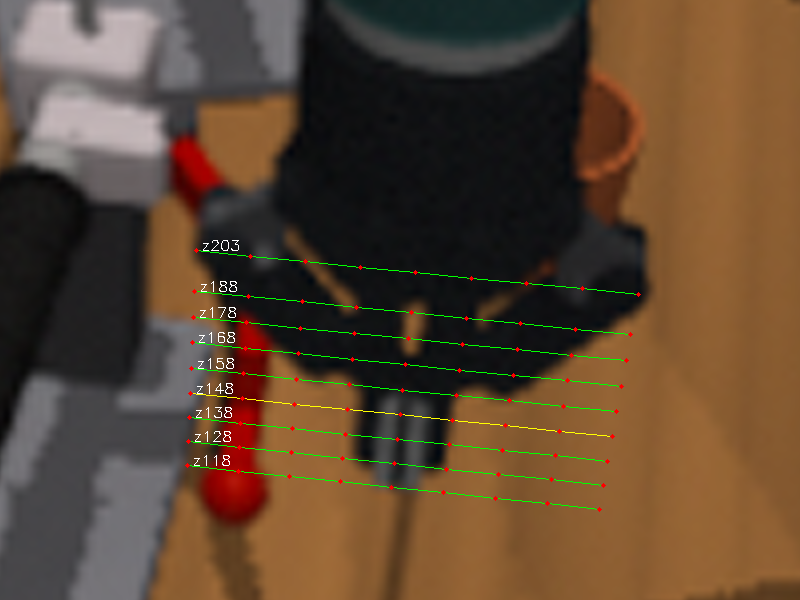

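The straight fingertip part runs from z≈118 to 153, and the flare starts above that. Raising the tool 6 mm puts the flare at about 158, clear of the lever top (149) and the grip (155). Now the first press.

```bash
cat >> h.py <<'E'
f=int(np.load("flip.npy")) if __import__("os").path.exists("flip.npy") else 0
def at(q,gap):
    P,o=pose(q,gap,f);P[2]=148.;return P,o
def snap(robot,tag):
    for c in("side","top"):
        d=robot.camera(c);im=cv2.resize(cv2.cvtColor(d["frame"],cv2.COLOR_RGB2BGR),None,fx=5,fy=5,interpolation=2)
        c0=np.int32(proj(d,[[490,225,150]])[0]*5);cv2.imwrite(f"pics/{tag}_{c}.png",im[max(0,c0[1]-280):c0[1]+280,max(0,c0[0]-350):c0[0]+350])
def progress(s):  # implied face offset: gap relative to pad at stop, along normal
    P,o=at(0.28,0);th=p[2]-.28+np.arctan2(5,65)
    return float((np.array(P[:2])-s["tcp_pos"][:2])@[np.cos(th),np.sin(th)])
E
python3 - <<'E'
from cell import robot
from h import *
P,o=at(0,8);robot.servo_line(P,o,feed=60);robot.hold(.3)
s=robot.sense();print(s["time_s"],s["tcp_pos"],s["wrist_force"],progress(s))
# touch, to know where the lever is
P,o=at(0.08,0)
r=robot.servo_line(P,o,feed=20,f_stop=8);robot.hold(.3);s=robot.sense();print(r,s["time_s"],s["tcp_pos"],s["wrist_force"].round(2),progress(s))
snap(robot,"t1")
E
```

```text
6.8667 [453.77448256 217.18785877 147.8122249 ] [-0.2148731   0.91648595 -0.2093201 ] 37.77074666950446
False 8.2083 [470.41797803 222.78969649 147.82815349] [-4.57  2.44  2.2 ] 22.774028989153788
```

```bash
python3 - <<'E'
from cell import robot
from h import *
for q,g,fs in((0.2,0,6),(0.29,-5,4.0)):
    P,o=at(q,g)
    r=robot.servo_line(P,o,feed=15,f_stop=fs);robot.hold(.2);s=robot.sense();print(r,s["time_s"],s["tcp_pos"],P,s["wrist_force"].round(2),progress(s))
snap(robot,"p1")
E
```

```text
False 9.6833 [484.09991094 228.51639263 147.79094066] [np.float64(485.6516988774326), np.float64(227.94453144889192), 148.0] [-5.7   3.34  4.08] 10.693400072128984
True 10.5333 [488.48509153 230.38239143 146.64607343] [np.float64(501.67396287685654), np.float64(229.82722233338038), 148.0] [-6.11  0.16  3.68] 6.82819237502037
```

View pics/p1_side.png

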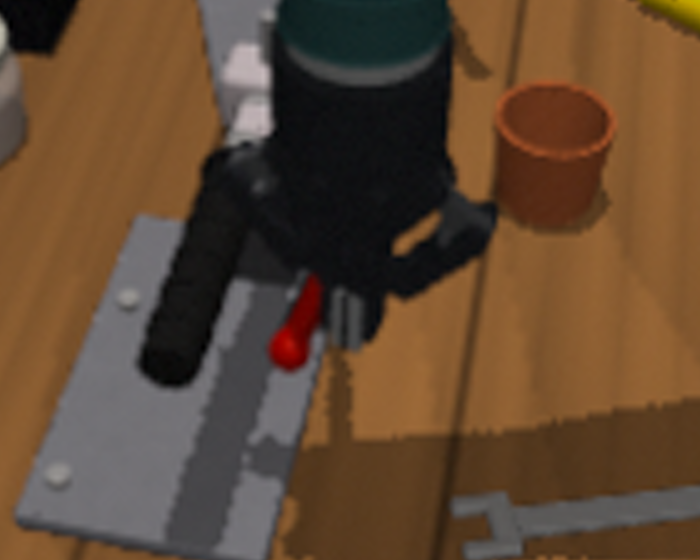

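View pics/p1_top.png

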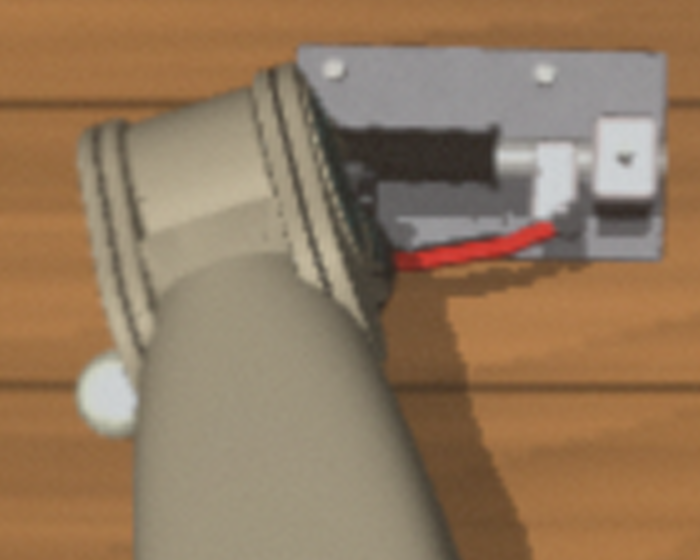

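Not at its stop yet. I'll measure the lever angle from the ball in the side view, and use it to check which part of the finger is touching.

```bash
cat >> h.py <<'E'
from scipy.optimize import minimize_scalar
def ballpx(d):
    hsv=cv2.cvtColor(d["frame"],cv2.COLOR_RGB2HSV)
    m=((hsv[...,0]<6)|(hsv[...,0]>174))&(hsv[...,1]>200)&(hsv[...,2]>90)
    g=proj(d,[[p[0]-60,p[1]+90,140]])[0]; yy,xx=np.mgrid[:384,:512]; m&=(np.hypot(xx-g[0],yy-g[1])<40)
    return m
def ballpt(q):
    a=p[2]-q;c,s=np.cos(a),np.sin(a);c0,s0=np.cos(p[2]),np.sin(p[2])
    piv=p[:2]+[c0*-34-s0*-60,s0*-34+c0*-60]
    return np.array([piv[0]+c*-48-s*145,piv[1]+s*-48+c*145,140])
def angle(robot):
    d=robot.camera("side");m=ballpx(d).astype(np.uint8)
    # ball: lowest part of the red blob in the picture
    ys,xs=np.nonzero(m);bot=ys.max();sel=ys>=bot-7;uv=np.array([xs[sel].mean(),ys[sel].mean()])
    r=minimize_scalar(lambda q:np.sum((proj(d,[ballpt(q)])[0]-uv)**2),bounds=(-.15,.5),method="bounded")
    return r.x,uv,np.sqrt(r.fun)
def contact(s,q):
    """distance of TCP axis from lever outer face at angle q, and y along the lever frame"""
    a=p[2]-q;c,sn=np.cos(a),np.sin(a);c0,s0=np.cos(p[2]),np.sin(p[2])
    piv=p[:2]+[c0*-34-s0*-60,s0*-34+c0*-60];v=s["tcp_pos"][:2]-piv
    l=np.array([c*v[0]+sn*v[1],-sn*v[0]+c*v[1]]);b=np.arctan2(5,65)
    return float((np.array([-50.5,112])-l)@[np.cos(b),np.sin(b)]),float(l[1])
E
python3 - <<'E'
from cell import robot
from h import *
q=angle(robot);s=robot.sense();print(q,s["wrist_force"].round(2),s["tcp_pos"],s["ft_torque"].round(3),contact(s,q[0]),contact(s,0.2),s["time_s"])
E
```

```text
(np.float64(0.2235350370927984), array([256.91489362, 230.65957447]), np.float64(1.081806535474999)) [-6.01  1.06  4.14] [488.44754802 230.3597529  146.65568879] [ 0.06   1.084 -0.011] (14.845362470190521, 112.34521803066583) (12.07560045929421, 113.8535261200184) 10.6833
```

```bash
python3 - <<'E'
from cell import robot
from h import *
def rep(r):
    robot.hold(.15);q=angle(robot);s=robot.sense();print(r,round(s["time_s"],2),s["tcp_pos"].round(1),s["wrist_force"].round(2),"ang",round(q[0],3),"prog",round(progress(s),2),"ct",np.round(contact(s,q[0]),1))
    return s
P,o=at(0.235,0);P[2]=151.5
rep(robot.servo_line(P,o,feed=15,f_stop=8))
for g in (4,2):
    P,o=at(0.28,g);P[2]=151.5
    r=robot.servo_line(P,o,feed=10,f_stop=5);s=rep(r)
    if r: break
E
```

```text
True 11.14 [484.  229.3 146.4] [-5.42  0.61  3.37] ang 0.187 prog 10.95 ct [ 14.8 112.8]
True 11.74 [481.5 229.2 145.4] [-4.71 -0.33  3.73] ang 0.163 prog 13.42 ct [ 14.5 113.7]
```

Contact offset is 14.5–14.8 mm, which matches the finger back, so the linkage isn't touching. The early stops came from friction flipping when I raised the tool. I'll continue at the present height in small steps.

```bash
cat >> h.py <<'E'
def rep(robot,r):
    robot.hold(.12);q=angle(robot);s=robot.sense();a=p[2]-q[0]+np.arctan2(5,65)
    fn=-s["wrist_force"][:2]@[np.cos(a),np.sin(a)]
    print(r,round(s["time_s"],2),s["tcp_pos"].round(1),s["wrist_force"].round(2),"Fn",round(fn,2),"ang",round(q[0],3),"prog",round(progress(s),2),"ct",np.round(contact(s,q[0]),1),flush=True)
    return s,fn,q[0]
E
python3 - <<'E'
from cell import robot
from h import *
for q,g in ((0.235,0),(0.28,2),(.28,1),(.28,0),(.28,-1)):
    P,o=at(q,g);P[2]=147
    r=robot.servo_line(P,o,feed=15,f_stop=12);s,fn,_=rep(robot,r)
    if fn>9: break
E
```

```text
False 12.56 [487.3 230.1 145.4] [-6.1   3.97 -0.79] Fn 6.64 ang 0.211 prog 7.89 ct [ 14.5 112.6]
False 13.15 [491.  231.4 145.4] [-6.02  2.26 -0.35] Fn 6.33 ang 0.241 prog 4.63 ct [ 14.6 112.8]
False 13.57 [491.8 231.5 145.4] [-6.77  3.1  -0.3 ] Fn 7.24 ang 0.25 prog 3.84 ct [ 14.8 112.6]
False 13.98 [492.7 231.7 145.4] [-7.23  4.03 -0.81] Fn 7.89 ang 0.256 prog 2.99 ct [ 14.7 112.6]
False 14.4 [493.6 231.8 145.4] [-6.51  6.14 -1.1 ] Fn 7.63 ang 0.263 prog 2.16 ct [ 14.7 112.4]
```

```bash
python3 - <<'E'
from cell import robot
from h import *
last=None
for g in (-2,-3,-4,-5,-6):
    P,o=at(.28,g);P[2]=147;P[1]+=1
    r=robot.servo_line(P,o,feed=15,f_stop=12);s,fn,_=rep(robot,r)
    if fn>10: break
snap(robot,"p2")
E
```

```text
False 14.82 [494.6 232.  145.3] [-7.69  3.34  0.17] Fn 8.22 ang 0.271 prog 1.23 ct [ 14.7 112.4]
False 15.23 [495.4 232.1 145.4] [-7.6   4.46 -0.52] Fn 8.4 ang 0.278 prog 0.41 ct [ 14.7 112.3]
False 15.65 [496.3 232.1 145.4] [-7.34  5.14 -0.71] Fn 8.3 ang 0.284 prog -0.42 ct [ 14.6 112.2]
False 16.07 [497.2 232.2 145.3] [-8.25  6.99 -1.37] Fn 9.65 ang 0.292 prog -1.23 ct [ 14.7 112.1]
False 16.48 [497.4 232.3 145.4] [-9.93  6.57  1.23] Fn 11.19 ang 0.293 prog -1.42 ct [ 14.6 112.1]
```

View pics/p2_side.png

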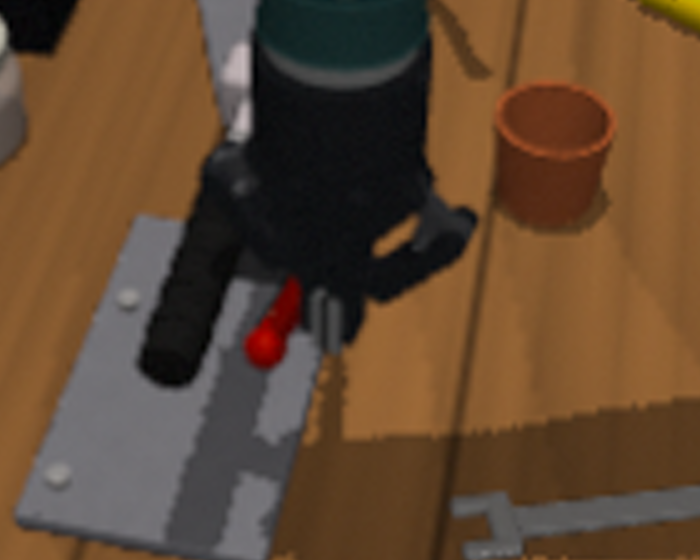

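At the stop: the last 1 mm of command moved the finger only 0.2 mm while the force rose by 1.5 N (angle ≈ 0.29). Releasing fully.

```bash
python3 - <<'E'
from cell import robot
from h import *
P,o=at(0.1,0);P[2]=148;robot.servo_line(P,o,feed=40)
P,o=at(0,14);robot.servo_line(P,o,feed=40);robot.hold(.6);rep(robot,0);snap(robot,"rel")
E
```

```text
0 19.02 [448.2 216.9 148. ] [-0.26 -0.09 -0.22] Fn 0.27 ang 0.015 prog 43.18 ct [ 30.2 108.6]
```

View pics/rel_side.png

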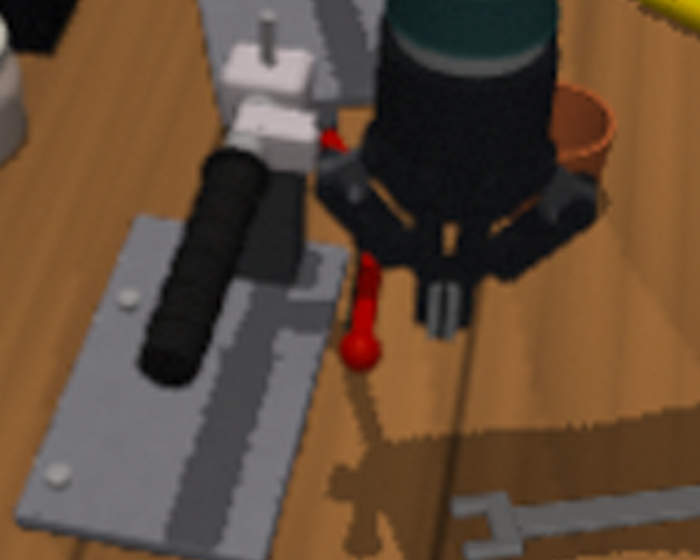

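The lever is fully out with the finger clear. The reading bias is 0.015, so the stop angle was about 0.278, as specified. Second press.

```bash
python3 - <<'E'
from cell import robot
from h import *
for q,g in((0.1,0),(.2,-1),(.28,-1),(.28,-3.5),(.28,-4.5),(.28,-5.2),(.28,-6)):
    P,o=at(q,g);P[2]=148;P[1]+=1
    r=robot.servo_line(P,o,feed=15,f_stop=14);s,fn,_=rep(robot,r)
    if r or fn>10: break
robot.hold(1.2);rep(robot,'held');snap(robot,"p3")
E
```

```text
False 21.22 [472.7 225.1 147.8] [-4.67  2.71  2.23] Fn 4.75 ang 0.088 prog 21.03 ct [ 14.1 113.2]
False 22.45 [485.1 229.8 147.8] [-6.11  3.58  3.51] Fn 6.53 ang 0.192 prog 10.01 ct [ 14.3 113.1]
False 23.45 [494.6 232.6 147.8] [-6.55  4.99  3.37] Fn 7.45 ang 0.269 prog 1.37 ct [ 14.5 113.2]
False 23.93 [496.7 232.9 147.8] [-8.98  7.02  4.18] Fn 10.35 ang 0.287 prog -0.68 ct [ 14.7 112.8]
held 25.3 [496.7 232.9 147.8] [-8.44  7.78  4.45] Fn 9.99 ang 0.287 prog -0.67 ct [ 14.7 112.9]
```

View pics/p3_side.png

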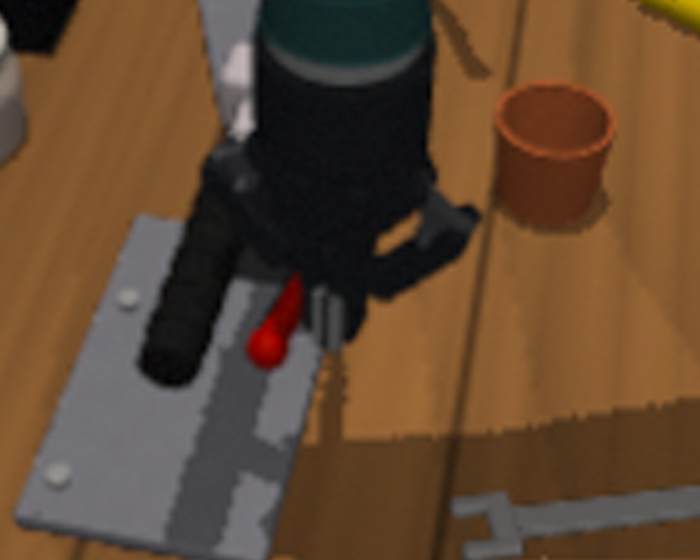

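View pics/p3_top.png

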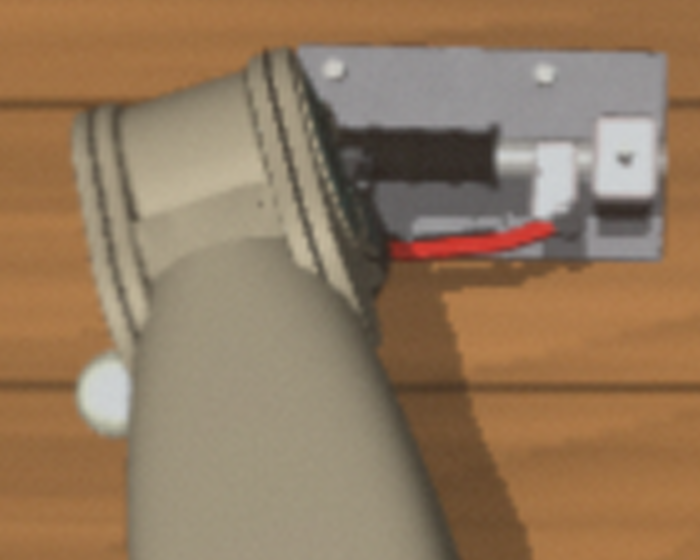

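This is about 0.7 mm short of the first press's stop position, so I'll go on until it stalls the same way.

```bash
python3 - <<'E'
from cell import robot
from h import *
pp=None
for g in(-4.3,-5.1,-5.9,-6.7):
    P,o=at(.28,g);P[2]=147.5;P[1]+=1.5
    r=robot.servo_line(P,o,feed=10,f_stop=10);s,fn,_=rep(robot,r);pr=progress(s)
    if r or fn>13 or (pp is not None and pp-pr<0.25 and fn>10.5): break
    pp=pr
robot.hold(1.2);rep(robot,'held')
E
```

```text
False 25.82 [497.5 232.8 147.5] [-8.52  4.78  4.48] Fn 9.4 ang 0.292 prog -1.44 ct [ 14.5 112.7]
False 26.23 [497.6 232.9 147.5] [-10.     6.53   6.75] Fn 11.25 ang 0.293 prog -1.53 ct [ 14.5 112.7]
held 27.6 [497.6 232.8 147.5] [-10.22   5.89   6.79] Fn 11.31 ang 0.293 prog -1.54 ct [ 14.5 112.7]
```

Stalled at the same place (0.293 read, −1.5 mm), steady at 11 N. Handing in.

```bash
python3 - <<'E'
from cell import robot
print(robot.sign_off())
E
```

```text
the job is handed in; nothing more can be done
None
```

I pressed the red lever to its stop with the back of the shut fingers, let it spring fully out, and pressed it in again. The job was handed in at about 27.6 s with the lever still held against its stop.

- **First press:** The lever stalled at about 0.278 rad, after correcting a 0.015 rad bias in the camera reading. The push was about 11 N. It went in with pauses: early force stops, probably caused by friction, let it ease back from about 0.21 to 0.15 rad (corrected) before it went on to the stop.
- **Release:** The finger backed about 15 mm clear, and the wrist force was back to about zero. The camera showed the lever fully out.
- **Second press:** My first check at 10 N was about 0.7 mm short of the stop, so I pressed on. It then stalled at the same position and angle as the first press. It held steady for 1.2 s at about 11 N, against the specified 7 N at the stop. Some friction along the lever and vertically remained, about 4–7 N.

Nothing was gripped. Contact was near the pad, on the straight part of the fingertip. I did not re-measure the blue lever and the loose things at the end. The planned paths stayed clear of them, and the pot, pebble and wrench looked unmoved in the pictures that showed them.

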